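# Load the slide warmer and set its cover to the vent mark

### The arm

A 6-joint arm with a two-finger parallel gripper is mounted at the origin on the work surface. World frame = base frame: x ahead of the robot, y to its left, z up, the work surface at z = 0. Lengths are in mm, angles in rad, forces in N, time in s.
With the tool pointing down it reaches from about 350 to 850 mm from the base axis. Payload 8.1 kg.
Tool frame: the origin (TCP) lies on the centre line of the jaws, within the pads' length; the fingertips stand 8 mm ahead of it and the grasp point (between the pads) lies 11 mm behind it; z points along the fingers, y is the direction in which the jaws open and shut (so a half turn about z gives the same grasp; the last joint's range is limited). The gripper opens to 93 mm and grips with 3 to 60 N. Pads are 15 mm wide; open, the fingers measure 128 mm over their backs; the gripper's body (75 mm by 188 mm) begins 65 mm behind the grasp point.
Start: joints at [-1.407, 0.13, 1.488, -0, 1.523, -0.085], TCP at [147.765, -581.525, 226.635] pointing down, gripper open.
Joint ranges: [-2.96, 2.96], [-0.89, 2.26], [0.02, 2.5], [-1.34, 4.48], [0, 2.73], [-2.66, 2.66]. Speed limits (rad/s): [2.39, 2.39, 2.79, 3.14, 3.14, 3.14].

### API

Orientations are given as a unit quaternion [w, x, y, z].
In Python, from rig import * gives the robot as it stands. Calls block until the motion is done:
- move_ptp(position, orientation): joint-space move of the TCP to a pose.
- move_l(position, rot=None, speed=150, guard=None): straight line of the TCP; rot=None keeps the orientation; speed is the mean speed in mm/s. With guard (N) it stops when the force on the tool has changed by that much, and returns True; else False.
- goto_joints(angles): joint-space move.
- command_gripper(opening): opening from 0.0 (shut) to 1.0 (fully open); the grip force is fixed at half the most; returns when the fingers have stopped.
- wait(seconds).
- ik(position, orientation): joint angles nearest the present ones, or None.
- state(): the state.
- camera(name): name is "side" or "top" or "wrist"; returns a dict with "pixels" (400x640x3 uint8, blue, green, red), "fov_y" (degrees; the focal length in pixels is half the picture's height over the tangent of half this angle, whatever the lens; pixels are square), "cx", "cy" (the principal point, pixels), "k1" (the pictures are not rectified: a ray, as slopes to the right and down, at radius r is drawn at 1 + k1 r^2 times it, then the intrinsics apply), "R" (3x3) and "t" (3): a world point X has camera coordinates R X + t; the wrist camera has in their place "mount" (4x4, takes a point from camera to tool coordinates, whose origin is the TCP and whose axes are the flange's). Camera axes: x right, y down, z forward; pixel columns grow to the right and rows downward; lengths in mm; the calibration is good to about 2 mm. A picture is of the moment at which its call begins: read the wrist's pose just before it. There is no depth.
A pose or a line that the arm cannot do raises MotionError and nothing moves.
- close_job(): hands the job in, once; it reports no verdict.
The state is a dict: "time_s": time; "joint_pos": joint angles; "dq": joint speeds; "effort": joint torques, N m; "tool_pos": TCP position; "eef_rot": TCP orientation; "contact_force": force on the tool from outside, world axes, zero at the start; "moment": the same for the moment, N m; "finger_gap": opening from 0.0 (shut) to 1.0 (fully open).
Only numpy, scipy, OpenCV 4.12 (cv2) and the standard library are available. Lean on these libraries where they do the work, as an engineer would, in place of code of your own. Each camera call takes 0.05 s, during which the arm holds its last target. There are 200 camera calls.

### The job

Take the green glass jar off the slide warmer's plate and stand it on the free part of the black mat, then push the steel slide tray along the plate until it is fully home against the warmer's back wall, and then fold the orange cover down until it is in line with the red vent pointer beside it and leave it standing there. Be gentle with the glass jar and with the cover, do not shift the red pointer, and leave the other things where they stand.

Things in the scene. Friction and masses are not known exactly. Their poses are not given: they have to be found in the camera images.
- warmer: Fixed slide warmer: white case 240 (x) x 220 (y) x 55 mm, steel plate on top at z = 55 mm. Origin: centre of underside; its open front faces its own -x. Cheeks 10 mm thick: inner faces y = +-69 mm, from x = -120 to +95 mm, tops z = 105 mm. Back wall: inner face x = +95 mm, rear x = +110 mm, top z = 105 mm. Hinge line of cover and pointer: along y at x = +105, z = 112 mm.
- cover (a joint): Angle of the orange cover above closed, rad: 0 = level over the cheeks, pi/2 = upright; it starts leaning back beyond upright. Stiff panel, 200 mm from hinge line to free edge, 165 mm wide, 5 mm thick, 0.3 kg. Hinge friction about 0.65 N m: it stays where it is left and is pushed over from behind, on its outer face, with 3 to 7 N at 150 mm from the hinge. Limit: 20 N.
- cover_edge (a point): Middle of the cover's free edge, 200 mm from the hinge line. Its x axis points from the free edge to the hinge, z is the cover's outer normal.
- pointer (a joint): Angle of the red vent pointer above level, rad, measured as for the cover (same hinge line): the cover angle to be set. Varies; light friction hinge, to be left alone.
- pointer_tip (a point): Tip of the red pointer, a bar 100 mm long, 10 mm high and 6 mm thick, in the plane y = -95 mm of the warmer, just beside the cover. Its x axis points from tip to hinge.
- tray: Loose open steel slide tray 120 (x) x 130 (y) x 30 mm high, 3 mm walls, carrying slides, 0.35 kg. Origin: centre of underside. It lies on the plate between the cheeks, its front (-x) end sticking out of the warmer's front. Fully home: its rear against the back wall, its origin at x = +35 mm of the warmer.
- jar: Loose closed round jar of green glass with a white cap, 50 mm in diameter, 105 mm high, about 0.2 kg. Origin: centre of its underside. It stands on the plate between the tray and the back wall and bars the tray's way. Grip it with no more than 25 N; set it down with less than 40 N.
- mat: Flat black rubber mat 200 (x) x 120 (y) x 4 mm, fixed on the table, any yaw. Origin: centre of its underside. The jar is to stand on it.
- matbottle: Bystander: white bottle with a blue cap, 56 mm in diameter, 120 mm high, standing on one end of the mat (origin: centre of its underside).
- lamp: Bystander, fixed: desk lamp behind the cover on one side. Base 90 mm in diameter, 18 mm high; post 18 mm in diameter upright over its origin; head 160 x 60 x 35 mm at the top (355 to 390 mm high), along its own +x from -10 to +150 mm, away from the warmer.
- amber: Bystander: amber glass bottle, 68 mm in diameter, 170 mm high, standing behind the cover on the side without the lamp (origin: centre of its underside).
- tissues: Bystander: green and white tissue box 115 x 220 x 85 mm at the far side of the table.
- folders: Bystander: stack of four slide folders, 134 x 194 x 72 mm, at the far side of the table.
- dish: Bystander: glass bowl 110 mm in diameter, 55 mm high, left of the lamp and bottle.
- brush: Bystander: brush 170 mm long lying on the table at the left, before the water bath.
Not all that is in view belongs to the job. Of the things shaped like the mat, the black one is meant.

How it is judged (in metres and radians):
On the way, in this order (a step that is already met when the one before it is completed fails the run):
1. the jar stands upright on the mat, let go (x of jar in the frame of mat between -0.1 and 0.1 m and y of jar in the frame of mat between -0.06 and 0.06 m and z of jar in the frame of mat below 0.01 m and angle between jar's own z axis and vertical below 0.12 rad and contact force between the fingers and jar below 0.1 N), for 0.2 s.
2. the tray is fully home against the back wall (x of tray in the frame of warmer above 0.028 m and z of tray in the frame of warmer below 0.06 m and angle between tray's own z axis and vertical below 0.06 rad), for 0.2 s.
3. the cover is in line with the red pointer (angle between the x axis of cover_edge and the x axis of pointer_tip, either way round below 0.11 rad), for 0.2 s.
At the end, for the whole second after the job is handed in: The jar stands upright on the mat (its centre over the mat), the tray lies flat on the plate within 7 mm of the back wall, the cover stands within 0.11 rad (6 degrees) of the red pointer, all at rest (all of step 2 and x of jar in the frame of mat between -0.1 and 0.1 m and y of jar in the frame of mat between -0.06 and 0.06 m and z of jar in the frame of mat below 0.01 m and angle between jar's own z axis and vertical below 0.12 rad and angle between the x axis of cover_edge and the x axis of pointer_tip, either way round below 0.11 rad and linear speed of each of jar, tray below 0.02 m/s); the robot touches nothing.
It fails at once if the glass jar is gripped with more than 25 N (50 N on both pads together) (contact force between the fingers and jar above 50 N).
It fails at once if the glass jar is set down on the mat with more than 40 N (contact force between jar and mat above 40 N).
It fails at once if the cover is loaded with more than 20 N (contact force between cover and anything else above 20 N).
It fails at once if the red pointer is shifted (its tip by more than 10 mm) (distance of pointer_tip from where it was at the start of the episode above 0.01 m).
It fails at once if a bystander is moved by more than 20 mm (distance of any of amber, matbottle, tissues, folders, dish, brush from where it was at the start of the episode above 0.02 m).
It also fails if it takes over 72 s, if anything falls off the work surface, if the arm or the gripper's body presses on something with over 40 N, if the wrist force passes 120 N, or if a joint passes its speed limit or range.

## Working session

There is one attempt and no reset: what is moved stays moved. The work goes in short steps, each a Python script; the robot and the scene stay as the last script left them, time stands still between calls to the robot, and variables do not carry over. Pictures are saved under pics/ and viewed, about 8 in all and at most 12, crops included, and the job is handed in when it is done.

```bash
mkdir -p pics; ls; python3 - <<'E'
from rig import *
import cv2,pickle
s=state();print(s)
d={n:camera(n) for n in("side","top","wrist")}
pickle.dump((s,d),open("v0.pkl","wb"))
for n in d:
    cv2.imwrite(f"pics/{n}0.png",d[n]["pixels"]);print(n,{k:v for k,v in d[n].items() if k!="pixels"})
E
```

```text
pics
{'time_s': 0.0, 'joint_pos': array([-1.40740956e+00,  1.31140965e-01,  1.48929532e+00,  2.52600830e-05,
        1.52298343e+00, -8.54021468e-02]), 'dq': array([-3.80669832e-04, -5.12787950e-04, -1.65159650e-04, -8.04919425e-05,
       -3.30161870e-05,  1.26227300e-03]), 'effort': array([ 1.19104334e-03, -5.59841073e+01, -4.91756558e+01,  7.70642096e-02,
        3.56850028e-02, -1.18199009e-04]), 'tool_pos': array([ 147.67684276, -580.96831474,  225.59068898]), 'eef_rot': array([-9.13325515e-04,  9.92272643e-01,  1.24073230e-01, -2.30060841e-05]), 'contact_force': array([ 0.28734679, -0.44710758, -0.82926263]), 'moment': array([-0.02345087,  0.01611513,  0.02131567]), 'finger_gap': 1.0013095216062593}
side {'fov_y': 46.1132700064807, 'cx': 322.68278157428875, 'cy': 199.3167111767861, 'k1': -0.09005186669008491, 'R': array([[-0.84189775,  0.53959455,  0.00677458],
       [ 0.35615751,  0.56503552, -0.74423564],
       [-0.40541338, -0.62415749, -0.66788279]]), 't': array([ 430.8085411 , -146.56406151, 1706.02746781])}
top {'fov_y': 56.77086021793259, 'cx': 321.6519567315589, 'cy': 196.9490829690514, 'k1': -0.04870815109275103, 'R': array([[-0.02592984, -0.99964387,  0.00630623],
       [-0.99022917,  0.02481996, -0.13722303],
       [ 0.13701764, -0.00980279, -0.9905201 ]]), 't': array([ 38.65413157, 512.81850491, 962.78959827])}
wrist {'fov_y': 62.06402613883738, 'cx': 317.99822459061335, 'cy': 198.83688055948568, 'k1': -0.05448051301624395, 'mount': array([[-2.03437215e-04, -9.55974247e-01, -2.93450504e-01,
         8.15447560e+01],
       [ 9.99999333e-01, -5.28195893e-04,  1.02744615e-03,
        -3.64372963e-01],
       [-1.13721141e-03, -2.93450099e-01,  9.55973716e-01,
        -1.59260943e+02],
       [ 0.00000000e+00,  0.00000000e+00,  0.00000000e+00,
         1.00000000e+00]])}
```

View pics/top0.png

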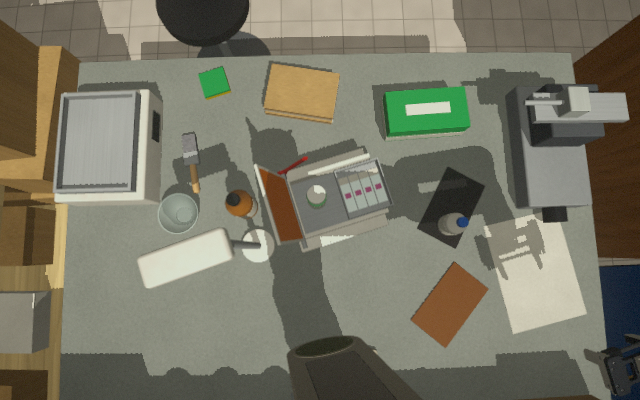

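View pics/side0.png

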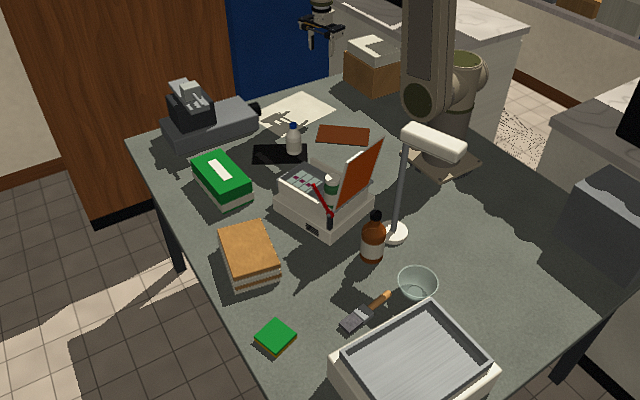

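The top view shows the warmer near (320,200), its open front to the right, with the jar at (316,195), the tray at (362,187), the pointer at (295,163) and the cover at (278,205). The black mat is at (450,207) with the bottle at (455,225). Next I zoom in for corners.

```bash
cat > h.py <<'E'
import numpy as np,cv2,pickle
from scipy.spatial.transform import Rotation as Rot
def K(c):
    f=200/np.tan(np.radians(c["fov_y"]/2)); return np.array([[f,0,c["cx"]],[0,f,c["cy"]],[0,0,1.]]),np.array([c["k1"],0,0,0.])
def ext(c,s=None):
    if "R" in c: return c["R"],c["t"]
    q=s["eef_rot"]; T=np.eye(4); T[:3,:3]=Rot.from_quat([q[1],q[2],q[3],q[0]]).as_matrix(); T[:3,3]=s["tool_pos"]
    M=np.linalg.inv(T@c["mount"]); return M[:3,:3],M[:3,3]
def ray(c,px,s=None):
    k,d=K(c);R,t=ext(c,s)
    u=cv2.undistortPoints(np.float64(px).reshape(-1,1,2),k,d)[:,0]
    return -R.T@t, np.c_[u,np.ones(len(u))]@R
def plane(c,px,z,s=None):
    o,v=ray(c,px,s); return o+v*((z-o[2])/v[:,2])[:,None]
def proj(c,X,s=None):
    k,d=K(c);R,t=ext(c,s)
    return cv2.projectPoints(np.float64(X).reshape(-1,1,3),cv2.Rodrigues(R)[0],t,k,d)[0][:,0]
def tri(c1,p1,c2,p2,s1=None,s2=None):
    o1,v1=ray(c1,p1,s1);o2,v2=ray(c2,p2,s2);out=[]
    for a,b in zip(v1,v2):
        x=np.linalg.lstsq(np.c_[a,-b],o2-o1,rcond=None)[0];P,Q=o1+a*x[0],o2+b*x[1];out.append(np.r_[(P+Q)/2,np.linalg.norm(P-Q)])
    return np.array(out)
E
python3 - <<'E'
from h import *
s,d=pickle.load(open("v0.pkl","rb"))
def crop(n,x0,y0,w,h,k):
    im=d[n]["pixels"][y0:y0+h,x0:x0+w]; return cv2.resize(im,None,fx=k,fy=k,interpolation=cv2.INTER_CUBIC)
cv2.imwrite("pics/c1.png",crop("top",240,140,160,120,5))
cv2.imwrite("pics/c2.png",crop("side",260,130,130,120,5))
t=d["top"]; im=t["pixels"]
# dark mat mask
g=im.max(2); m=((g<50)).astype(np.uint8); m[:, :400]=0;m[:150]=0;m[260:]=0;m[:,500:]=0
n,l,st,ce=cv2.connectedComponentsWithStats(m)
i=1+np.argmax(st[1:,4]); print(st[i],ce[i])
cs,_=cv2.findContours((l==i).astype(np.uint8),cv2.RETR_EXTERNAL,cv2.CHAIN_APPROX_NONE)
b=cv2.boxPoints(cv2.minAreaRect(cs[0]));print(b);P=plane(t,b,4);print(P.round(1),np.linalg.norm(np.diff(P,axis=0),axis=1))
E
```

```text
[ 420  167   64   60 1807] [453.04593248 197.43165468]
[[419.6245  222.81664]
 [447.09875 166.55986]
 [485.104   185.12056]
 [457.62976 241.37733]]
[[ 438.9 -244.1    4. ]
 [ 596.1 -332.8    4. ]
 [ 540.1 -438.     4. ]
 [ 384.7 -347.1    4. ]] [180.47427303 119.13858811 180.11244191]
```

View pics/c1.png

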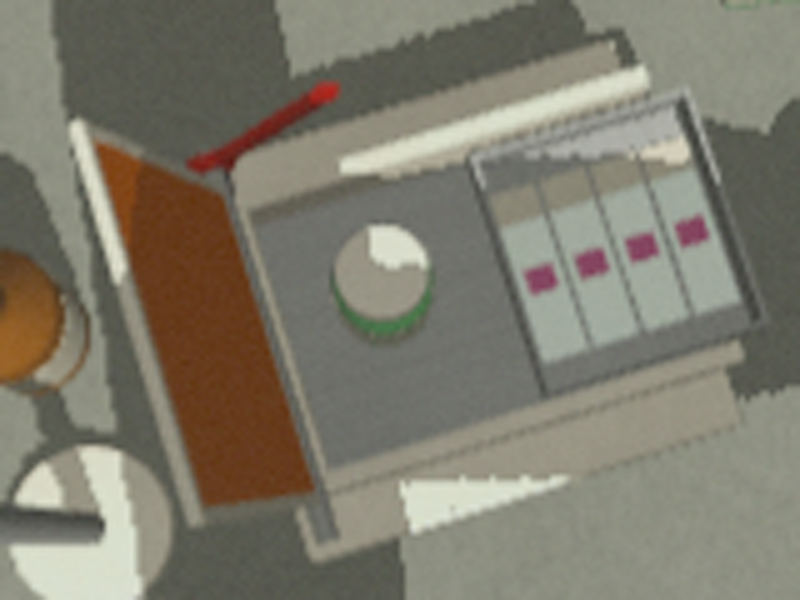

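View pics/c2.png

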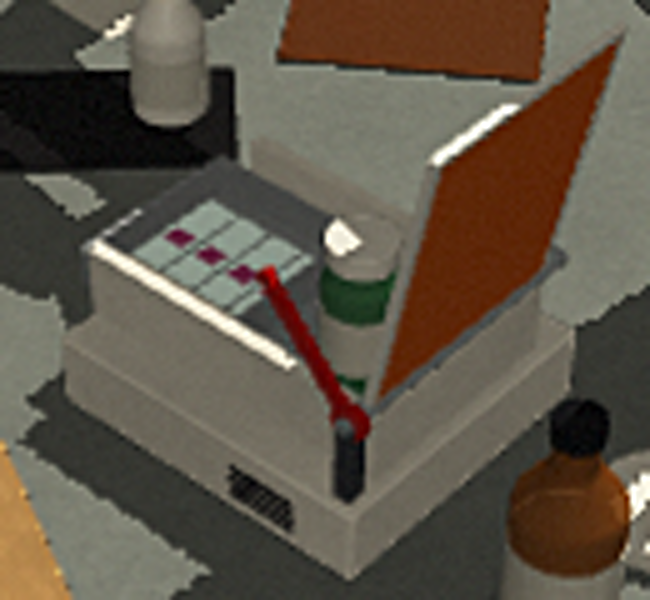

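```bash
cat >> h.py <<'E'
V=np.array([506.53,-2.82,14.40276-4*np.pi])
RW=np.array([[np.cos(V[2]),-np.sin(V[2])],[np.sin(V[2]),np.cos(V[2])]])
w2=lambda x,y,z:[*(RW@[x,y]+V[:2]),z]           # warmer -> world
def toW(P): P=np.atleast_2d(P); return np.c_[(P[:,:2]-V[:2])@RW,P[:,2:]]
def down(phi):   # tool down, jaw axis along world angle phi
    y=np.array([np.cos(phi),np.sin(phi),0]);z=np.array([0,0,-1.])
    q=Rot.from_matrix(np.c_[np.cross(y,z),y,z]).as_quat();return [q[3],*q[:3]]
E
python3 - <<'E'
from h import *
from rig import *
yaw=V[2]
for k in(yaw+np.pi/2,yaw-np.pi/2):
    for n,p in(("jar",[505.6,39.4,300]),("mat",[520,-358,150]),("cov",w2(170,-30,260))): 
        for a in (0,np.pi/2): print(n,k,a,np.round(ik(p,down(k+a)),2) if ik(p,down(k+a)) is not None else None)
p=state()["tool_pos"];move_l([p[0],p[1],340])
q=min((down(yaw+np.pi/2),down(yaw-np.pi/2)),key=lambda q:abs(ik([505.6,39.4,300],q)[5]))
move_ptp([505.6,39.4,300],q)
s=state();c=camera("wrist");pickle.dump((s,c),open("v1.pkl","wb"));cv2.imwrite("pics/w1.png",c["pixels"]);print(s["time_s"],s["tool_pos"])
E
```

```text
jar 3.4071857124357248 0 None
jar 3.4071857124357248 1.5707963267948966 [-0.02 -0.14  1.63 -0.    1.66  1.28]
mat 3.4071857124357248 0 [-0.68  0.26  1.48 -0.    1.4   2.19]
mat 3.4071857124357248 1.5707963267948966 [-0.68  0.26  1.48 -0.    1.4   0.62]
cov 3.4071857124357248 0 None
cov 3.4071857124357248 1.5707963267948966 [ 0.23 -0.1   1.66 -0.    1.58  1.54]
jar 0.26559305884593165 0 [-0.02 -0.14  1.63 -0.    1.66 -0.29]
jar 0.26559305884593165 1.5707963267948966 [-0.02 -0.14  1.63 -0.    1.66 -1.86]
mat 0.26559305884593165 0 [-0.68  0.26  1.48 -0.    1.4  -0.95]
mat 0.26559305884593165 1.5707963267948966 [-0.68  0.26  1.48 -0.    1.4  -2.52]
cov 0.26559305884593165 0 [ 0.23 -0.1   1.66 -0.    1.58 -0.03]
cov 0.26559305884593165 1.5707963267948966 [ 0.23 -0.1   1.66 -0.    1.58 -1.6 ]Traceback (most recent call last):
  File "<stdin>", line 8, in <module>
  File "<stdin>", line 8, in <lambda>
TypeError: 'NoneType' object is not subscriptable
```

```bash
python3 - <<'E'
from h import *
from rig import *
move_ptp([505.6,39.4,300],down(V[2]-np.pi/2))
s=state();c=camera("wrist");pickle.dump((s,c),open("v1.pkl","wb"));cv2.imwrite("pics/w1.png",c["pixels"]);print(s["time_s"],s["tool_pos"],s["contact_force"])
print("pred cap",proj(c,[505.6,39.4,160],s))
E
```

```text
3.6 [505.76376493  38.65684685 300.03833382] [-0.19549372  0.50733435 -0.31065126]
pred cap [[318.57259691 187.9344067 ]]
```

View pics/w1.png

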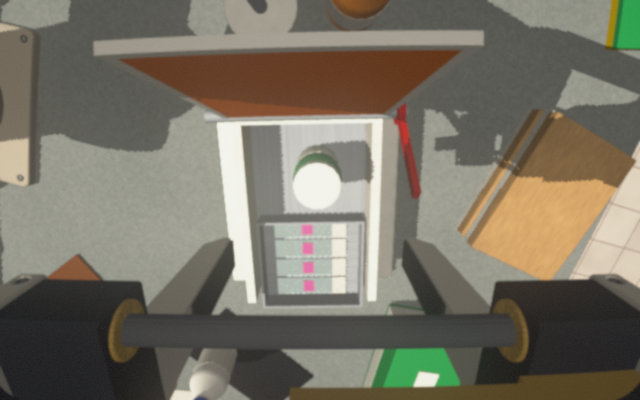

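The cap centre is at (317,185), within 3 mm of the prediction. Now I descend and close gently in small steps.

```bash
python3 - <<'E'
from h import *
from rig import *
p=w2(42.5,-9,134)
move_l([p[0],p[1],180]); print(move_l(p,speed=60,guard=5))
for o in (.65,.58,.56,.55,.545,.54,.535,.53,.525):
    command_gripper(o);wait(.1);s=state();print(o,s["finger_gap"],s["contact_force"].round(2),s["moment"].round(3),s["time_s"])
    if s["finger_gap"]-o>.004:break
E
```

```text
False
0.65 0.6509595248531616 [ 0.31  0.56 -0.52] [-0.003 -0.056 -0.042] 6.3417
0.58 0.5804050750367682 [-0.19  0.65  0.44] [-0.015 -0.123 -0.041] 6.825
0.56 0.5593961119472333 [-0.45 -0.41 -0.23] [ 0.001 -0.028  0.016] 7.2
0.55 0.5460645822863757 [-0.33  0.23 -0.9 ] [-0.058 -0.088 -0.021] 7.525
0.545 0.5420894597378146 [-0.22 -0.66 -0.65] [-0.06  -0.029 -0.002] 7.8417
0.54 0.543263528563027 [ 0.43  0.05 -0.52] [-0.014 -0.077  0.011] 8.1583
0.535 0.5311339707785205 [ 0.33  0.72 -0.32] [-0.055 -0.166 -0.037] 8.475
0.53 0.531735306326617 [ 0.03  0.27 -0.46] [-0.017 -0.242 -0.015] 8.7917
0.525 0.5269435663209064 [ 0.87 -0.03 -0.04] [-0.03  -0.232  0.028] 9.1083
```

```bash
cat >> h.py <<'E'
def avg(k="finger_gap",n=12):
    import rig; a=[]
    for _ in range(n): rig.wait(.01);a.append(rig.state()[k])
    return np.mean(a,0)
E
python3 - <<'E'
from h import *
from rig import *
print(.525,avg(),avg("moment"))
for o in (.52,.515,.51,.505,.50):
    command_gripper(o);g=avg();print(o,g,avg("moment").round(3),state()["time_s"])
    if g-o>.008:break
E
```

```text
0.525 0.5271072740804555 [-0.01279985 -0.22106216  0.01469622]
0.52 0.5241931045046543 [-0.016 -0.236  0.003] 9.725
0.515 0.5224372185162737 [-0.006 -0.248  0.007] 10.1417
0.51 0.519012775077635 [ 0.007 -0.267  0.001] 10.5583
```

```bash
python3 - <<'E'
from h import *
from rig import *
f0=avg("contact_force")
p=state()["tool_pos"];move_l([p[0],p[1],p[2]+15],speed=40);wait(.2)
print(f0.round(2),avg("contact_force").round(2),avg(),avg("moment").round(3))
c=camera("side");cv2.imwrite("pics/s2.png",cv2.resize(c["pixels"][110:240,250:400],None,fx=4,fy=4,interpolation=2))
E
```

```text
[0.77 0.07 0.16] [-0.08 -0.08 -1.59] 0.5195752038599838 [-0.053 -0.102  0.016]
```

View pics/s2.png

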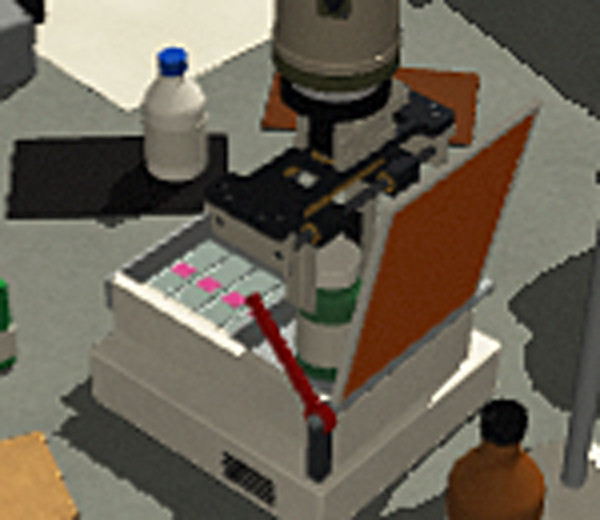

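The jar is held: about 1.75 N hangs on the tool and the picture shows it off the plate. I'll check the far mat end with the side view, then carry the jar over.

```bash
python3 - <<'E'
from h import *
from rig import *
s0,d=pickle.load(open("v0.pkl","rb"));sd=d["side"]
print(plane(sd,[[253,145],[251.5,163.8],[307,144]],4).round(0), "bottle base",plane(sd,[[250+175/4,110+172/4]],4).round(0))
p=state()["tool_pos"];move_l([p[0],p[1],250],speed=120)
move_l([520,-358,250],rot=down(np.radians(60.5)),speed=150)
print(avg(),avg("contact_force").round(2),state()["time_s"])
c=camera("top");cv2.imwrite("pics/t2.png",cv2.resize(c["pixels"][120:280,390:550],None,fx=3.5,fy=3.5,interpolation=2))
E
```

```text
[[ 542. -437.    4.]
 [ 598. -336.    4.]
 [ 367. -335.    4.]] bottle base [[ 438. -312.    4.]]
0.5195558063285174 [ 0.    0.07 -1.63] 15.7333
```

```bash
python3 - <<'E'
from h import *
from rig import *
move_l([525,-361,250],speed=60);move_l([525,-361,93],speed=130)
print(move_l([525,-361,79],speed=15,guard=3),state()["tool_pos"],state()["contact_force"])
command_gripper(.56);command_gripper(.75);wait(.3);print(avg(),avg("contact_force"),state()["tool_pos"])
p=state()["tool_pos"];move_l([p[0],p[1],260],speed=200)
s=state();c=camera("top");pickle.dump((s,c),open("v3.pkl","wb"))
sd=camera("side");a=cv2.resize(c["pixels"][130:270,390:550],None,fx=2.5,fy=2.5,interpolation=2);b=cv2.resize(sd["pixels"][90:230,230:390],None,fx=2.5,fy=2.5,interpolation=2)
cv2.imwrite("pics/p3.png",np.hstack([a,b]));print(s["time_s"])
E
```

```text
True [ 524.9393018  -360.80222503   82.87141109] [-0.08030619  0.08599787  4.2903528 ]
0.7502122790874858 [-0.00918207 -0.14335863  0.08027766] [ 524.19494503 -360.3163731    81.82268974]
20.4667
```

View pics/p3.png

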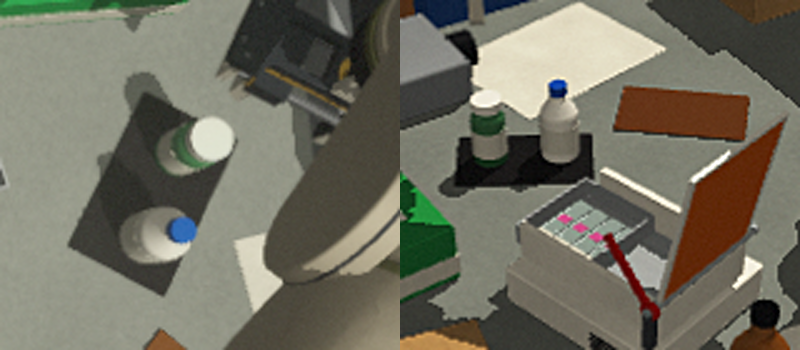

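Jar stands upright on the far half of the mat, clear of the bottle. Next is the tray.

```bash
python3 - <<'E'
from h import *
from rig import *
move_l(w2(-190,0,200),rot=down(V[2]-np.pi/2),speed=220)
command_gripper(0.0)
move_l(w2(-190,0,72),speed=150)
print(avg("contact_force").round(2),state()["tool_pos"])
def go(x,sp,g):
    r=move_l(w2(x,0,72),speed=sp,guard=g);s=state();print(x,r,toW(s["tool_pos"]).round(1),s["contact_force"].round(1),s["time_s"]);return r
go(-155,60,6) or go(-50,50,8) or go(-20,15,10)
E
```

```text
[ 0.06 -0.21  0.12] [ 557.47256768 -186.65028468   73.60112505]
-155 False [[-1.55e+02 -1.00e-01  7.21e+01]] [-0.6 -0.9  0.1] 24.575
-50 False [[-50.1   0.   72. ]] [-0.1 -1.7 -1.2] 26.825
-20 True [[-33.4  -1.   72.5]] [ 1.7 -1.5  2.2] 28.025
```

```bash
python3 - <<'E'
from h import *
from rig import *
print(avg("contact_force").round(2))
r=move_l(w2(-26,0,72),speed=12,guard=12);s=state();print(r,toW(s["tool_pos"]).round(1),s["contact_force"].round(1))
move_l(w2(-55,0,72),speed=80);move_l(w2(-55,0,320),speed=250)
# to behind the cover, high
move_l(w2(-55,-25,400),speed=250)
s=state();c=camera("wrist");t=camera("top");sd=camera("side");pickle.dump((s,c,t,sd),open("v4.pkl","wb"));print(s["time_s"])
cv2.imwrite("pics/p4.png",np.hstack([cv2.resize(sd["pixels"][120:260,260:400],(480,480),interpolation=2),cv2.resize(c["pixels"],(320,200))[0:200].repeat(1,0) if 0 else np.vstack([cv2.resize(c["pixels"],(320,200)),cv2.resize(t["pixels"][100:260,220:420],(320,256)),np.zeros((24,320,3),np.uint8)])]))
E
```

```text
[ 1.48 -1.64  0.89]
True [[-33.2  -0.8  72.1]] [ 1.3 -2.4  1.7]
30.525
```

View pics/p4.png

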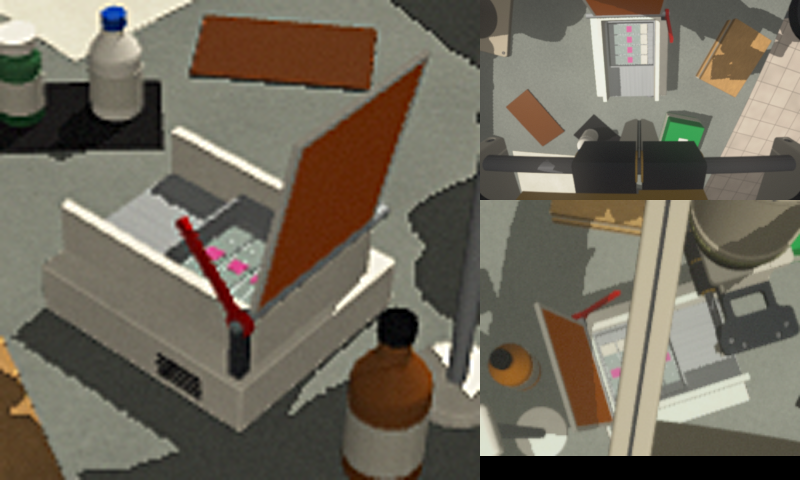

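The tray is home: the second push stopped at the same place. Now the cover, coarse push to about 58°.

```bash
cat >> h.py <<'E'
def tip(a,r=160,y=-40,hf=17.5):  # TCP position with lower front finger corner on the cover's outer face at angle a (deg)
    a=np.radians(a);return w2(105-r*np.cos(a)+2.5*np.sin(a)+hf,y,112+r*np.sin(a)+2.5*np.cos(a)+8)
E
python3 - <<'E'
from h import *
from rig import *
q=down(V[2]-np.pi)
print([ik(tip(a),q) is not None for a in (100,75,50)])
move_l(w2(60,-40,410),rot=q,speed=200);move_l(w2(195,-40,410),speed=200)
p=tip(105);move_l(w2(195,-40,p[2]),speed=150);print(avg("contact_force").round(2))
for a in (105,100,95,90,85,80,75,70,66,62,59):
    r=move_l(tip(a),speed=35,guard=12);s=state();print(a,r,toW(s["tool_pos"]).round(1),s["contact_force"].round(1),round(s["time_s"],1))
    if r:break
sd=camera("side");t=camera("top");pickle.dump((s,t,sd),open("v5.pkl","wb"))
cv2.imwrite("pics/p5.png",np.hstack([cv2.resize(sd["pixels"][120:250,260:390],(520,520),interpolation=2),cv2.resize(t["pixels"][120:276,250:328],(260,520),interpolation=2)]))
E
```

```text
[True, True, True]
[ 0.06 -0.02  0.02]
105 False [[166.4 -40.  273.9]] [-0.7 -1.1 -0.3] 35.3
100 False [[152.3 -40.  277.3]] [-0.3  0.1 -1.2] 35.9
95 False [[138.3 -40.  279.4]] [-0.6  0.6 -0.5] 36.4
90 False [[124.4 -39.9 280.1]] [-0.9  0.3  0.1] 37.0
85 False [[110.5 -39.9 279.6]] [ 0.1  0.3 -0.3] 37.5
80 False [[ 96.6 -39.9 277.9]] [-0.3 -0.5  0. ] 38.1
75 False [[ 83.  -39.9 275. ]] [-0.  0. -0.] 38.6
70 False [[ 69.6 -39.9 270.9]] [-0.2  0.3 -0.8] 39.2
66 False [[ 59.3 -39.9 266.9]] [ 0.2 -0.9  0.1] 39.7
62 False [[ 49.2 -39.9 262.2]] [ 0.4 -0.2  0.3] 40.1
59 False [[ 41.9 -39.9 258.2]] [ 0.  -0.5 -0.3] 40.5
```

View pics/p5.png

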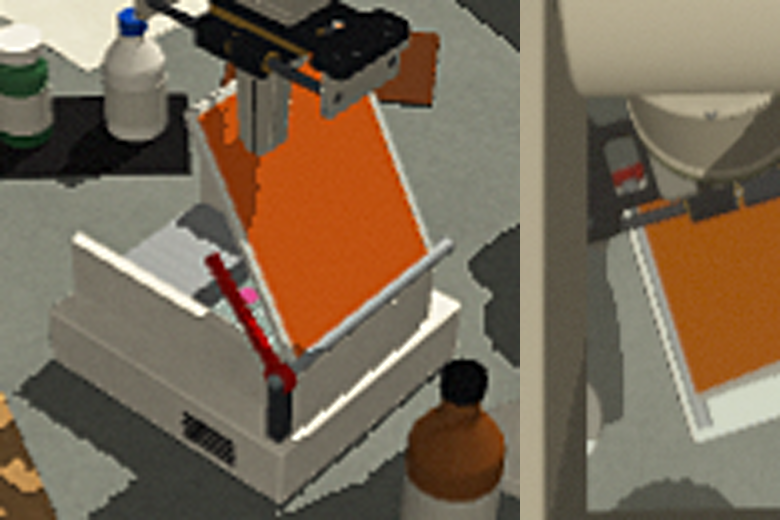

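```bash
cat >> h.py <<'E'
def onY(c,px,yw):   # rays onto the warmer's vertical plane y=yw -> (x,z)
    o,v=ray(c,px); n=np.r_[RW[:,1],0]; k=(yw-(o-np.r_[V[:2],0])@n)/(v@n); P=toW(o+v*k[:,None]);return P[:,[0,2]]
def ang(P): d=P[1]-P[0];return np.degrees(np.arctan2(d[1],-d[0])),np.hypot(*d)
E
python3 - <<'E'
from h import *
s,t,sd=pickle.load(open("v5.pkl","rb"))
S=lambda *p:np.array([260,120])+(np.array(p,float)+.5)/4-.5
c=onY(sd,[S(292,355),S(192,112)],-82.5);print("cover",c.round(1),ang(c))
# pointer: red mask line fit, in v0 and now
s0,d=pickle.load(open("v0.pkl","rb"))
for im in (d["side"],sd):
    p=im["pixels"].astype(int);m=(p[...,2]>90)&(p[...,1]<50)&(p[...,0]<60)
    m[:165]=0;m[230:]=0;m[:,:305]=0;m[:,340:]=0
    y,x=np.nonzero(m);l=cv2.fitLine(np.float32(np.c_[x,y]),cv2.DIST_HUBER,0,.01,.01).ravel()
    k=(y-l[3])/l[1];a=l[2:]+l[:2]*k.min();b=l[2:]+l[:2]*k.max();
    if a[1]<b[1]:a,b=b,a
    P=onY(im,[a,b],-95);print("pointer",len(x),a,b,P.round(1),ang(P), "from hinge",np.degrees(np.arctan2(P[1][1]-112,105-P[1][0])))
E
```

```text
cover [[107.2 128.8]
 [ 13.8 292. ]] (np.float64(60.22116739940583), np.float64(187.98215166555357))
pointer 100 [333.19978749 215.        ] [311.67384615 183.        ] [[120.5 120.5]
 [ 39.2 190.7]] (np.float64(40.78699892446967), np.float64(107.41709463760766)) from hinge 50.096812227560555
pointer 117 [331.33427012 216.        ] [303.6513781 165.       ] [[113.8 112.3]
 [  9.6 238.2]] (np.float64(50.41178475192655), np.float64(163.42614072302987)) from hinge 52.93571397125717
```

```bash
python3 - <<'E'
from h import *
s,t,sd=pickle.load(open("v5.pkl","rb"));s0,d=pickle.load(open("v0.pkl","rb"))
S=lambda *p:np.array([260,120])+(np.array(p,float)+.5)/4-.5
S2=lambda *p:np.array([260,130])+(np.array(p,float)+.5)/5-.5
for c,h,e in((sd,S(280,378),S(213,258)),(d["side"],S2(350,415),S2(267,272))):
    P=onY(c,[h,e],-95);print(P.round(1),ang(P),np.degrees(np.arctan2(P[1][1]-112,105-P[1][0])))
# clean red mask: largest saturated-red component in initial view
for c in (d["side"],sd):
    hsv=cv2.cvtColor(c["pixels"],cv2.COLOR_BGR2HSV);m=cv2.inRange(hsv,(174,170,60),(180,255,255))|cv2.inRange(hsv,(0,215,60),(3,255,255));m[:175]=0;m[225:]=0;m[:,:300]=0;m[:,345:]=0
    n,l,st,_=cv2.connectedComponentsWithStats(m);i=1+np.argmax(st[1:,4]);y,x=np.nonzero(l==i);print(st[i])
    f=cv2.fitLine(np.float32(np.c_[x,y]),cv2.DIST_HUBER,0,.01,.01).ravel();k=(np.c_[x,y]-f[2:])@f[:2]
    e=sorted([f[2:]+f[:2]*k.min(),f[2:]+f[:2]*k.max()],key=lambda q:-q[1]);P=onY(c,e,-95);print(P.round(1),ang(P),np.degrees(np.arctan2(P[1][1]-112,105-P[1][0])))
E
```

```text
[[107.3 115.4]
 [ 43.7 189.2]] (np.float64(49.256543819509645), np.float64(97.44462602717186)) 51.56566789155888
[[107.1 121.2]
 [ 44.2 189.9]] (np.float64(47.56245601401625), np.float64(93.21046763530445)) 52.04509334959838
[311 184  23  34 106]
[[117.6 111.7]
 [ 40.7 188.2]] (np.float64(44.888348796079605), np.float64(108.42297423776446)) 49.84951322470535
[312 184  22  34 105]
[[117.2 111.1]
 [ 41.5 189. ]] (np.float64(45.79351202983247), np.float64(108.59422951147187)) 50.465591046863764
```

```bash
python3 - <<'E'
from h import *
from rig import *
for a in (56,53,50.5):
    r=move_l(tip(a),speed=30,guard=12);s=state();print(a,r,toW(s["tool_pos"]).round(1),round(s["time_s"],1))
p=tip(50.5);u=w2(41.9+30,-40,p[2]+45);move_l(u,speed=80);move_l(w2(130,-40,420),speed=250)
wait(.3);sd=camera("side");t=camera("top");pickle.dump((s,t,sd),open("v6.pkl","wb"));print(state()["time_s"])
cv2.imwrite("pics/p6.png",np.hstack([cv2.resize(sd["pixels"][120:250,260:390],(520,520),interpolation=2),cv2.resize(t["pixels"][120:276,250:328],(260,520),interpolation=2)]))
E
```

```text
56 False [[ 34.8 -39.9 253.8]] 41.0
53 False [[ 27.9 -39.9 249. ]] 41.5
50.5 False [[ 22.4 -39.9 244.7]] 41.9
43.9667
```

View pics/p6.png

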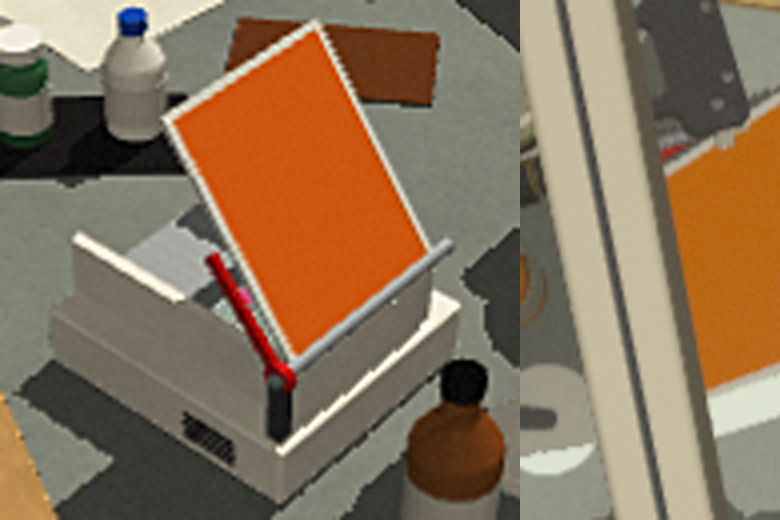

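```bash
python3 - <<'E'
from h import *
s,t,sd=pickle.load(open("v6.pkl","rb"))
S=lambda *p:np.array([260,120])+(np.array(p,float)+.5)/4-.5
c=onY(sd,[S(292,358),S(165,120)],-82.5);print(c.round(1),ang(c),"hinge-based",np.degrees(np.arctan2(c[1][1]-112,105-c[1][0])))
c=onY(sd,[S(425,247),S(316,22)],82.5);print(c.round(1),ang(c),"hinge-based",np.degrees(np.arctan2(c[1][1]-112,105-c[1][0])))
hi=w2(105,-82.5,112)
for y in(-82.5,-95):
  for a in (46,50,54):
    L=200 if y>-90 else 100
    X=[w2(105-r*np.cos(np.radians(a)),y,112+r*np.sin(np.radians(a))) for r in (0,L)]
    print(y,a,((proj(sd,X)-[260,120])*4).round(0).tolist())
E
```

```text
[[107.3 126. ]
 [-11.9 272.8]] (np.float64(50.92487610340315), np.float64(189.10992171277218)) hinge-based 53.973395330955825
[[ 96.6 120.3]
 [-17.8 270.7]] (np.float64(52.72411489068087), np.float64(188.9050587187658)) hinge-based 52.26040591857843
-82.5 46 [[288.0, 369.0], [141.0, 126.0]]
-82.5 50 [[288.0, 369.0], [152.0, 121.0]]
-82.5 54 [[288.0, 369.0], [163.0, 117.0]]
-95 46 [[276.0, 378.0], [203.0, 257.0]]
-95 50 [[276.0, 378.0], [208.0, 255.0]]
-95 54 [[276.0, 378.0], [214.0, 254.0]]
```

The cover measures about 52–53° and the pointer about 50–51°. One small nudge of about 2° will centre it.

```bash
python3 - <<'E'
from h import *
from rig import *
p=tip(50.5);move_l(w2(71.9,-40,p[2]+45),speed=200);move_l(tip(54),speed=60,guard=10)
for a in (50.5,48.7): print(move_l(tip(a),speed=25,guard=12))
move_l(w2(71.9,-40,p[2]+45),speed=80);move_l(w2(130,-40,420),speed=250);wait(.3)
sd=camera("side");s=state();c=camera("wrist");print(s["time_s"],s["contact_force"].round(2))
pickle.dump((s,sd,c),open("v7.pkl","wb"))
cv2.imwrite("pics/p7.png",cv2.resize(sd["pixels"][105:255,230:380],(600,600),interpolation=2))
E
```

```text
False
False
48.9333 [ 0.01  0.23 -0.02]
```

View pics/p7.png

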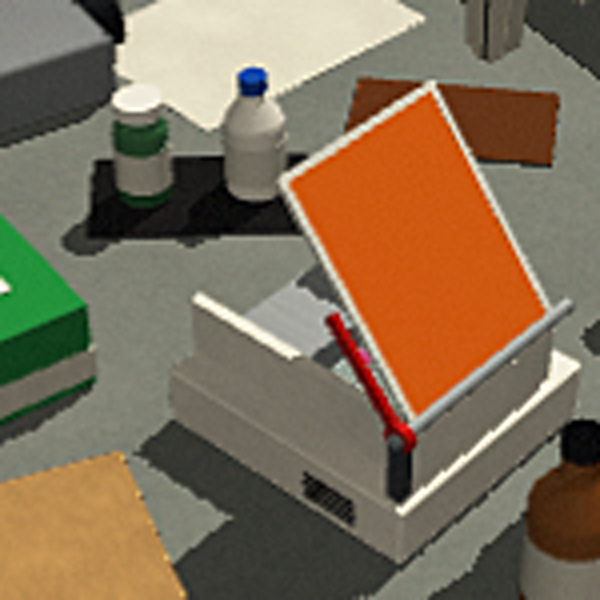

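The jar and bottle stand on the mat. The cover's free corner at (281,180) and the pointer tip at (333,318) put the two lines nearly parallel, and the robot is clear.

```bash
python3 -c "
from rig import *
close_job();print(state()['time_s'])"
```

```text
the job is handed in; nothing more can be done
the job is handed in; nothing more can be done
```

I did all three steps and handed the job in at about 49 s of the 72 s allowed. No verdict was reported.

- **Jar:** I gripped it in small steps so the fixed 30 N grip force was never commanded in full. The pad force itself could not be measured. It was set down on the free end of the mat with the guard stopping at about 4 N. The last picture shows it upright and clear of the bottle.
- **Tray:** I pushed it until it stopped. A second push stopped at the same place, where the model puts "home". The wrist picture shows the tray against the back wall.
- **Cover:** I pushed it down from behind in short steps, finishing with a nudge of about 2°. The 12 N guard never tripped. It now stands at about 51–52°, and the pointer is at about 50–51°, against a tolerance of 6.3°.
- **Checks that disagreed:** the pointer angle came out between 45° and 52° depending on the method. The low values came from colour fits that included the hub disc, so I gave them less weight.
- **Left alone:** the pointer tip looked unmoved in the side pictures. The bystanders still in view look unmoved too, though I only judged this by eye. The arm finished clear of everything, with no force on the tool.

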